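Pour the spare fuses through the funnel into the storage jar

ROBOT

A 6-joint arm with a two-finger parallel gripper is mounted at the origin on a cart in front of the work surface, level with it; the furniture and walls round the work are solid. World frame = base frame: x ahead of the robot, y to its left, z up, the work surface at z = 0. Lengths are in m, angles in rad, forces in N, time in s.
With the tool pointing down it reaches from about 0.275 to 0.975 m from the base axis. Payload 8.4 kg.
Tool frame: the origin (TCP) lies where the fingers leave the gripper's body, on its centre line; the fingertips stand 88 mm ahead of it and the grasp point (between the pads) lies 69 mm ahead of it; z points along the fingers, y is the direction in which the jaws open and shut (so a half turn about z gives the same grasp; the last joint's range is limited). The gripper opens to 92 mm and grips with 3 to 60 N. Pads are 20 mm wide; open, the fingers measure 128 mm over their backs; the gripper's body (75 mm by 189 mm) begins 69 mm behind the grasp point.
Start: joints at [-1.197, 0.353, 1.633, -0, 1.155, -0.002], TCP at [0.229, -0.581, 0.303] pointing down, gripper open.
Joint ranges: [-2.63, 2.63], [-0.92, 2.1], [0.06, 2.66], [-1.3, 4.44], [0, 2.69], [-3.02, 3.02]. Speed limits (rad/s): [2.22, 2.22, 2.79, 3.14, 3.14, 3.14].

INTERFACE

Orientations are given as [roll, pitch, yaw] about the fixed x, y, z axes, in that order (R = Rz(yaw) Ry(pitch) Rx(roll)).
In Python, from station import arm, viewer gives the robot as it stands. The module is installed in compiled form; this text tells all that it offers.
- The arm moves only by the tool drive_tool, never from a script. Its argument "motion" is a list of rows, each a list of 2 entries, a list of its own where there are three numbers: the shift along the tool's x, y, z in m, then the turn, a rotation vector about the tool's x, y, z in rad. A call has 1 to 10 rows; each row is the pose to reach, as a shift and turn from the pose commanded when the call began, along the tool's axes at that moment; what a row does not reach only later rows make up. A row lasts 1/10 s, in which the tool goes at most 50 mm and 8.59 degrees, less where a joint would pass 70% of its speed; a pose out of reach is approached as far as the arm can. A call with a gripper value outside its range is refused whole. "jaw" is the finger opening in m, from 0 to 0.0919, set as the call begins (left out, the last holds). The fingers move at their own pace and stop on an object; "newtons" is the grip in N (left out, the last holds). Time passes only in rows, so rows that repeat a pose let the fingers close. It gives the time, the measured TCP pose, the force and the opening at its end, in the units of the state.
- arm.observe(): the state, without advancing time (a new reading comes with each control period).
- viewer.camera(name): name is "scene" or "top" or "wrist"; returns a dict with "img" (420x560x3 uint8, red, green, blue), "fx", "fy", "cx", "cy" (pixels), "k1" (the pictures are not rectified: a ray, as slopes to the right and down, at radius r is drawn at 1 + k1 r^2 times it, then the intrinsics apply), "pose" (4x4, takes a point from camera to world coordinates); the wrist camera has in their place "hand_eye" (4x4, takes a point from camera to tool coordinates, whose origin is the TCP and whose axes are the flange's). Camera axes: x right, y up, looking along -z (the intrinsics and any distortion apply to the point x, -y, -z); pixel columns grow to the right and rows downward; lengths in m; the calibration is good to about 2 mm. A picture is of the moment at which its call begins: read the wrist's pose just before it. There is no depth.
- arm.finish_job(): hands the job in, once; it reports no verdict.
Trained networks look in a picture, given as the dict that the camera call returned (one of the last four; its "shot" number tells which), for a name from the list of things; names that differ only in an ending like _2 or _b are one class to them, and where a whole thing is asked for, a point or a joint stands for the part that bears it (a point fixed in the world has none). Each returns a list of dicts, best first, with "conf" (0 to 1); they miss things now and then, are a little off and sometimes report something else, mostly with a low value. They report only what shows in the picture. A call takes as long as a camera call.
- viewer.outline_of(picture, label): "pixels" (420x560 bool, what is visible of it) and "bbox" ([centre column, centre row, width, height] in pixels, round what is visible of it).
- viewer.place_of(picture, label): "centre" ([column, row] in pixels: a listed point, or the origin of a listed thing).
The state is a dict: "time_s": time; "joint_pos": joint angles; "joint_velocities": joint speeds; "effort": joint torques, N m; "tcp_pos": TCP position; "eef_rot": TCP orientation; "contact_force": force on the tool from outside, world axes, zero at the start; "wrist_torque": the same for the moment, N m; "finger_gap": opening from 0.0 (shut) to 1.0 (fully open).
Only numpy, scipy, OpenCV 4.12 (cv2) and the standard library are available. Lean on these libraries where they do the work, as an engineer would, in place of code of your own. Each camera call takes 0.05 s, during which the arm holds its last target. There are 200 camera calls.

TASK

Set the orange funnel in the mouth of the clear storage jar, then lift the metal scoop by its black handle and pour all four fuses through the funnel into the jar, without touching the fuses with the fingers. Set the empty scoop back down level on the bench, leave the funnel sitting upright in the jar, and do not shift or tip the jar or disturb the mug, carton, tape roll and lamp holder standing about.

Things in the scene. Friction and masses are not known exactly. Their poses are not given: they have to be found in the camera images.
- jar: clear round jar with blue rings, standing loose on the bench, 82 mm outside diameter, 107 mm high, 72 mm bore, wall 5 mm, inner floor 6 mm up, 0.7 kg. Origin at the centre of its underside, z up; the mouth is 107 mm above the origin.
- funnel: orange funnel standing loose on its spout, rim 146 mm across, 80 mm high, 0.13 kg. Origin: centre of the spout's lower end, z up. Spout 60 mm outside, 54 mm bore, 18 mm long; above it the cone widens evenly to 144 mm at 73 mm. A flat flange, 94 mm across, underside 22 mm up, rests on the jar's mouth: origin then 85 mm above the jar's underside. On the +x side a tab stands on the rim.
- funnel_tab (a point): grip point on the funnel's flat tab, at (73.5, 0, 100) mm in the funnel's frame, axes as the funnel's. The tab is 10 mm thick along the radius (x), 36 mm wide (y) and reaches from the rim (80 mm) up to 116 mm above the funnel's origin; grip it from above, closing along x.
- scoop: aluminium scoop, about 0.16 kg empty. Origin under the pan on its middle line, z up, +x to the nose. Pan 84 mm wide, walls 48 mm high; flat floor 3 mm thick from x = -47 (closed back) to +23 mm, then sloping up at 0.5 rad to the open lip. Smooth metal, friction about 0.3: the pieces slide out over the lip when the nose is tipped down well past 50 degrees.
- scoop_grip (a point): grip point on the scoop's black bar handle, at (-8, 0, 92) mm in the scoop's frame, axes as the scoop's, close over the centre of the load. The bar lies along x over the pan's middle line from x = -52 to +28 mm, 18 mm wide (y), 20 mm high, its axis 92 mm above the underside, on a post at the back.
- scoop_lip (a point): middle of the scoop's pouring lip, at (58, 0, 21) mm in the scoop's frame, axes as the scoop's.
- fuse_a: spare bottle fuse, porcelain, 23 mm diameter and 50 mm long, 32 g, with a coloured band; origin at the centre of one end face (the narrow tip), its z along its length. Lies in the scoop at the start with three like it; all four are alike for this job.
- fuse_b: spare bottle fuse, porcelain, 23 mm diameter and 50 mm long, 32 g, with a coloured band; origin at the centre of one end face (the narrow tip), its z along its length. Lies in the scoop at the start with three like it; all four are alike for this job.
- fuse_c: spare bottle fuse, porcelain, 23 mm diameter and 50 mm long, 32 g, with a coloured band; origin at the centre of one end face (the narrow tip), its z along its length. Lies in the scoop at the start with three like it; all four are alike for this job.
- fuse_d: spare bottle fuse, porcelain, 23 mm diameter and 50 mm long, 32 g, with a coloured band; origin at the centre of one end face (the narrow tip), its z along its length. Lies in the scoop at the start with three like it; all four are alike for this job.
- mug: white mug, 92 mm across, 95 mm high; origin under its centre. Bystander.
- carton: small carton, 58 x 95 x 48 mm high; origin under its centre. Bystander. Behind the work, tall boards lean on the bench beyond x = 0.77 m (y = 0.08 to 0.35 m), and a wall stands left of it beyond y = 0.47 m: keep hand and wrist clear of both.
- tape_roll: roll of black tape lying flat, 58 mm across, 19 mm high; origin under its centre. Bystander.
- lampholder: brown moulded lamp holder, 43 mm across, 62 mm high, upright; origin under its centre. Bystander.

How it is judged:
By the outcome, as a careful person would: the job done as asked, in the order asked, and still so for the second after the job is handed in, with the robot touching nothing.
It also fails if it takes over 64 s, if anything falls off the work surface, if the arm or the gripper's body presses on something with over 40 N, if the wrist force passes 120 N, or if a joint passes its speed limit or range.

## Working session

There is one attempt and no reset: what is moved stays moved. The work goes in short steps, Python scripts to look and compute and a tool call to move; the robot and the scene stay as the last step left them, time stands still between calls to the robot, and variables do not carry over. Pictures are saved under pics/ and viewed, about 8 in all and at most 12, crops included, and the job is handed in when it is done.

Besides the shell and the picture viewer there is one more tool, called after "Call:" as a command line: name --argument value ..., lists and objects as JSON in quotes. drive_tool: Moves the arm, as the interface text tells. Its arguments: {"type":"object","properties":{"motion":{"type":"array","items":{"type":"array"}},"jaw":{"type":"number"},"newtons":{"type":"number"}},"required":["motion"]}

```bash
mkdir -p pics; cat > h.py <<'E'
import numpy as np, cv2
from station import arm, viewer
from scipy.spatial.transform import Rotation as R
def tcp():
    s=arm.observe(); T=np.eye(4); T[:3,:3]=R.from_euler('xyz',s['eef_rot']).as_matrix(); T[:3,3]=s['tcp_pos']; return T,s
def shot(n):
    T,_=tcp(); p=viewer.camera(n); p['P']=np.array(p['pose']) if 'pose' in p else T@np.array(p['hand_eye']); return p
def ray(p,uv):
    d=np.array([(uv[0]-p['cx'])/p['fx'],(uv[1]-p['cy'])/p['fy']]); x=d.copy()
    for _ in range(30): x=d/(1+p['k1']*(x@x))
    return p['P'][:3,3], p['P'][:3,:3]@np.array([x[0],-x[1],-1])
def onz(p,uv,z):
    o,d=ray(p,uv); return o+d*(z-o[2])/d[2]
def proj(p,X):
    c=np.linalg.inv(p['P'])@np.append(X,1); x=np.array([c[0],-c[1]])/-c[2]; x=x*(1+p['k1']*(x@x)); return x*[p['fx'],p['fy']]+[p['cx'],p['cy']]
def tri(a,b):
    A=np.zeros((3,3));y=np.zeros(3)
    for o,d in(a,b):
        d=d/np.linalg.norm(d);M=np.eye(3)-np.outer(d,d);A+=M;y+=M@o
    return np.linalg.solve(A,y)
def save(p,f): cv2.imwrite('pics/'+f,p['img'][:,:,::-1])
E
python3 - <<'E'
from h import *
np.set_printoptions(precision=4,suppress=True)
S=shot('scene');T=shot('top')
save(S,'s0.png');save(T,'t0.png')
print(tcp()[1]); print(S['P'],T['P'],S['fx'],S['k1'])
Z=dict(jar=0,funnel=0,funnel_tab=.1,scoop=0,scoop_grip=.092,scoop_lip=.021,mug=0,carton=0,tape_roll=0,lampholder=0)
for n,z in Z.items():
    a=viewer.place_of(T,n);b=viewer.place_of(S,n)
    for l,p in(('T',T),('S',S)):
        for q in (a if l=='T' else b)[:2]: print(n,l,round(q['conf'],2),np.round(q['centre'],1),onz(p,q['centre'],z))
    if a and b: print('   tri',tri(ray(T,a[0]['centre']),ray(S,b[0]['centre'])))
E
```

```text
{'time_s': 0.1, 'joint_pos': array([-1.1974,  0.3536,  1.6341,  0.    ,  1.1552, -0.0024]), 'joint_velocities': array([-0.0017, -0.0018, -0.0014, -0.0003,  0.0018,  0.002 ]), 'effort': array([ -0.0001, -59.4908, -33.4929,   0.0698,   0.0183,  -0.    ]), 'tcp_pos': array([ 0.2293, -0.5811,  0.3021]), 'eef_rot': array([-3.1404, -0.    ,  0.3758]), 'contact_force': array([ 0.0469, -0.205 ,  0.4065]), 'wrist_torque': array([-0.0018, -0.0031,  0.0402]), 'finger_gap': 0.997665282538801}
[[ 0.9371  0.2733 -0.2171  0.3315]
 [-0.3488  0.7536 -0.5572 -0.3363]
 [ 0.0113  0.5979  0.8015  0.7837]
 [ 0.      0.      0.      1.    ]] [[ 0.0023  0.9891 -0.1471  0.4161]
 [-1.      0.0022 -0.0008  0.1205]
 [-0.0005  0.1471  0.9891  0.927 ]
 [ 0.      0.      0.      1.    ]] 434.5912591128018 -0.04432721559471268
jar T 0.62 [302.6 190.1] [0.6074 0.068  0.    ]
jar T 0.24 [361.9 291.9] [ 0.3756 -0.0632  0.    ]
jar S 0.68 [332.8 258.8] [0.6068 0.0681 0.    ]
jar S 0.34 [256.5 260.8] [0.4546 0.1184 0.    ]
   tri [ 0.6071  0.068  -0.0001]
funnel T 0.59 [206.4 250.8] [0.4664 0.2872 0.    ]
funnel S 0.86 
[... 756 characters left out ...]
0.0534  0.021 ]
   tri [ 0.3805 -0.0535  0.0222]
mug T 0.91 [221.1 145.9] [ 0.7133  0.2596 -0.    ]
mug S 0.9 [336.7 177.6] [0.7106 0.2734 0.    ]
   tri [0.7036 0.2571 0.0208]
carton T 0.56 [165.6 172.6] [0.6483 0.3877 0.    ]
carton S 0.55 [294.7 150.8] [ 0.6483  0.3927 -0.    ]
   tri [0.6458 0.3856 0.0076]
tape_roll T 0.72 [281.4 293.5] [0.3716 0.1168 0.    ]
tape_roll T 0.25 [218.6 144.1] [ 0.7177  0.2656 -0.    ]
tape_roll S 0.89 [217.5 272.8] [0.3703 0.1186 0.    ]
tape_roll S 0.66 [335.  256.5] [0.6135 0.0716 0.    ]
   tri [0.3709 0.1169 0.0026]
lampholder T 0.69 [281.6 259.6] [0.4469 0.1165 0.    ]
lampholder S 0.92 [258.2 261.3] [0.4575 0.116  0.    ]
   tri [0.4519 0.1154 0.0029]
```

View pics/t0.png

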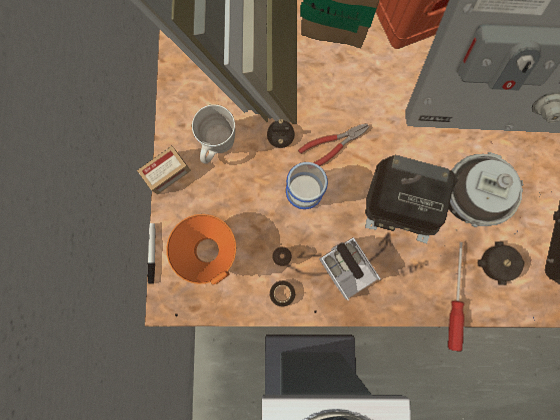

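View pics/s0.png

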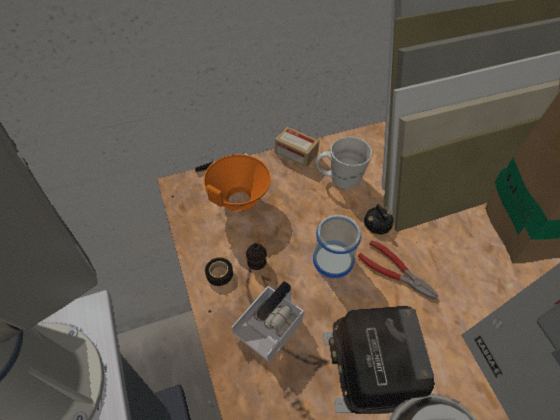

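Call:
drive_tool --motion '[[[0.468, -0.695, 0], [0, 0, -1.894]], [[0.468, -0.695, 0], [0, 0, -1.894]], [[0.468, -0.695, 0], [0, 0, -1.894]], [[0.468, -0.695, 0], [0, 0, -1.894]], [[0.468, -0.695, 0], [0, 0, -1.894]], [[0.468, -0.695, 0], [0, 0, -1.894]], [[0.468, -0.695, 0], [0, 0, -1.894]], [[0.468, -0.695, 0], [0, 0, -1.894]], [[0.468, -0.695, 0], [0, 0, -1.894]], [[0.468, -0.695, 0], [0, 0, -1.894]]]'

```text
time_s: 2.1
tcp_pos: [0.3369, -0.0913, 0.3031]
eef_rot: [3.14, 0.001, 1.881]
contact_force: [0.4, -1.1, -0.5]
finger_gap: 1.001
```

```bash
cat >> h.py <<'E'
def plan(pos,rpy):
    T,_=tcp(); r=T[:3,:3]; return np.round(r.T@(np.array(pos)-T[:3,3]),4), np.round(R.from_matrix(r.T@R.from_euler('xyz',rpy).as_matrix()).as_rotvec(),4)
E
python3 - <<'E'
from h import *
np.set_printoptions(precision=4,suppress=True)
s=tcp()[1]; print(s['time_s'],s['joint_pos'],s['tcp_pos'],s['eef_rot'])
W=shot('wrist'); print(np.array(W['hand_eye']),W['fx'])
print(plan([.409,.2375,.30],[np.pi,0,2.27]))
E
```

```text
2.1 [-0.269  -0.1054  2.1669  0.      1.0786 -0.5796] [ 0.3369 -0.0913  0.3031] [3.1403 0.0008 1.8814]
[[-0.0004  0.96    0.2801  0.0792]
 [ 1.      0.0006 -0.0004  0.0013]
 [-0.0006  0.2801 -0.96   -0.0809]
 [ 0.      0.      0.      1.    ]] 356.66412588944
(array([0.2829, 0.1702, 0.0041]), array([ 0.0029, -0.0021, -0.3744]))
```

Call:
drive_tool --motion '[[[0.283, 0.17, 0.0], [0, 0, -0.374]], [[0.283, 0.17, 0.0], [0, 0, -0.374]], [[0.283, 0.17, 0.0], [0, 0, -0.374]], [[0.283, 0.17, 0.0], [0, 0, -0.374]], [[0.283, 0.17, 0.0], [0, 0, -0.374]], [[0.283, 0.17, 0.0], [0, 0, -0.374]], [[0.283, 0.17, 0.0], [0, 0, -0.374]], [[0.283, 0.17, 0.0], [0, 0, -0.374]], [[0.283, 0.17, 0.0], [0, 0, -0.374]], [[0.283, 0.17, 0.0], [0, 0, -0.374]]]' --jaw 0.05

```text
time_s: 3.15
tcp_pos: [0.4137, 0.2269, 0.3026]
eef_rot: [-3.141, 0.0, 2.249]
contact_force: [0.9, 0.6, -0.0]
finger_gap: 0.539
```

```bash
python3 - <<'E'
from h import *
np.set_printoptions(precision=4,suppress=True)
s=tcp()[1]; print(s['time_s'],s['joint_pos'],s['tcp_pos'],s['eef_rot'])
W=shot('wrist'); im=W['img'].copy()
for n,z in (('funnel_tab',.1),('funnel',0)):
    for q in viewer.place_of(W,n)[:2]:
        print(n,q['conf'],q['centre'],onz(W,q['centre'],z)); cv2.circle(im,tuple(int(v) for v in q['centre']),4,(0,255,0),1)
f=np.array([.4673,.2865,0])
for a in np.arange(0,2*np.pi,.1):
    u=proj(W,f+[.073*np.cos(a),.073*np.sin(a),.08]); cv2.circle(im,tuple(int(v) for v in u),1,(0,0,255),-1)
save({'img':im},'w1.png')
E
```

```text
3.15 [ 0.4986  0.1124  1.9493 -0.0003  1.0805 -0.1798] [0.4137 0.2269 0.3026] [-3.1408  0.0001  2.2493]
funnel_tab 0.85 [292.1, 189.3] [0.4105 0.2431 0.1   ]
```

View pics/w1.png

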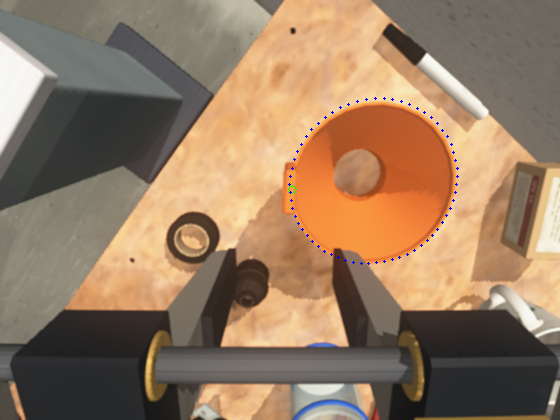

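Call:
drive_tool --motion '[[[0.013, 0.006, 0.03], [0, 0, 0]], [[0.013, 0.006, 0.07], [0, 0, 0]], [[0.013, 0.006, 0.1], [0, 0, 0]], [[0.013, 0.006, 0.1], [0, 0, 0]], [[0.013, 0.006, 0.1], [0, 0, 0]], [[0.013, 0.006, 0.1], [0, 0, 0]]]'

```text
time_s: 3.9
tcp_pos: [0.4116, 0.242, 0.2044]
eef_rot: [3.139, 0.0, 2.249]
contact_force: [0.3, -0.3, -0.2]
finger_gap: 0.544
```

```bash
python3 - <<'E'
from h import *
np.set_printoptions(precision=4,suppress=True)
s=tcp()[1]; print(s['time_s'],s['joint_pos'],s['tcp_pos'],s['eef_rot'])
print(plan([.4098,.2408,.173],[np.pi,0,2.243]))
E
```

```text
3.9 [ 0.5283  0.2527  2.0335  0.      0.8529 -0.1501] [0.4116 0.242  0.2044] [3.1392 0.0004 2.2492]
(array([ 0.0002, -0.0022,  0.0313]), array([0.0024, 0.0004, 0.0062]))
```

Call:
drive_tool --motion '[[[0, -0.002, 0.016], [0, 0, 0]], [[0, -0.002, 0.031], [0, 0, 0]], [[0, -0.002, 0.031], [0, 0, 0]], [[0, -0.002, 0.031], [0, 0, 0]]]'

```text
time_s: 4.3
tcp_pos: [0.4097, 0.2408, 0.1729]
eef_rot: [3.14, 0.0, 2.25]
contact_force: [-0.4, 0.1, 0.6]
finger_gap: 0.545
```

Call:
drive_tool --motion '[[[0, 0, 0], [0, 0, 0]], [[0, 0, 0], [0, 0, 0]], [[0, 0, 0], [0, 0, 0]], [[0, 0, 0], [0, 0, 0]], [[0, 0, 0], [0, 0, 0]], [[0, 0, 0], [0, 0, 0]]]' --jaw 0.0 --newtons 40

```text
time_s: 4.9
tcp_pos: [0.4091, 0.2405, 0.1717]
eef_rot: [-3.142, -0.0, 2.25]
contact_force: [-0.6, -0.3, 1.3]
finger_gap: 0.103
```

Call:
drive_tool --motion '[[[0, 0, -0.02], [0, 0, 0]], [[0, 0, -0.05], [0, 0, 0]], [[0, 0, -0.09], [0, 0, 0]], [[0, 0, -0.13], [0, 0, 0]], [[0, 0, -0.15], [0, 0, 0]], [[0, 0, -0.15], [0, 0, 0]]]'

```text
time_s: 5.5
tcp_pos: [0.4101, 0.2412, 0.3244]
eef_rot: [3.136, 0.001, 2.25]
contact_force: [0.6, 0.0, -0.7]
finger_gap: 0.107
```

```bash
cat > fit.py <<'E'
from h import *
# planar fit: r,z from q2,q3,q5
E
python3 - <<'E'
from h import *
np.set_printoptions(precision=4,suppress=True)
s=tcp()[1]; print(s['time_s'],s['joint_pos'],s['tcp_pos'],s['eef_rot'],s['finger_gap'])
W=shot('wrist');save(W,'w2.png');S=shot('scene');save(S,'s2.png')
cv2.imwrite('pics/c2.png',np.hstack([W['img'],S['img']])[:,:,::-1][:, ::1][::1]) if 0 else cv2.imwrite('pics/c2.png',cv2.resize(np.vstack([W['img'][:300],S['img'][100:400]])[:,:,::-1],None,fx=1,fy=1))
o=[[.2293,-.5811,.3021,.3536,1.6341,1.1552],[.3369,-.0913,.3031,-.1054,2.1669,1.0786],[.4137,.2269,.3026,.1124,1.9493,1.0805],[.4116,.242,.2044,.2527,2.0335,.8529]]
o.append([*s['tcp_pos'],*s['joint_pos'][[1,2,4]]]);o=np.array(o)
from scipy.optimize import least_squares
r=np.hypot(o[:,0],o[:,1]);q2,q23,q=o[:,3],o[:,3]+o[:,4],o[:,3:].sum(1)
# tool stays down: r=a0+l1 s2+l2 s23 + off ; z=h' + l1 c2+l2 c23
f=lambda p:np.r_[p[0]+p[1]*np.sin(q2)+p[2]*np.sin(q23)+p[4]*np.cos(q23)-r,p[3]+p[1]*np.cos(q2)+p[2]*np.cos(q23)-p[4]*np.sin(q23)-o[:,2]]
k=least_squares(f,[0,.45,.4,.2,0]);print(k.x,f(k.x))
E
```

```text
5.5 [ 0.5284  0.0923  1.9197  0.      1.1244 -0.1507] [0.4101 0.2412 0.3244] [3.1364 0.0008 2.2498] 0.10670520114827352
[0.0007 0.5667 0.4935 0.0226 0.0573] [ 0.0003  0.0003  0.0006 -0.0001 -0.0011 -0.      0.      0.      0.
 -0.    ]
```

View pics/c2.png

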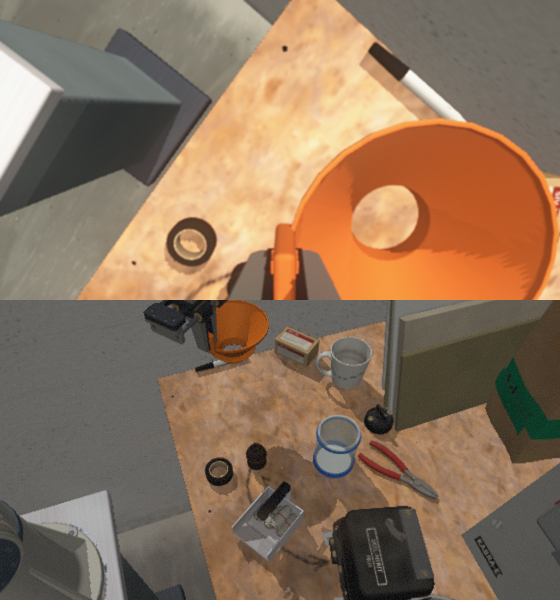

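Call:
drive_tool --motion '[[[-0.02, 0, 0], [0, 0, -0.06]], [[-0.05, -0.001, 0], [0, 0, -0.15]], [[-0.09, -0.001, 0], [0, 0, -0.26]], [[-0.13, -0.001, 0], [0, 0, -0.37]], [[-0.17, -0.002, 0], [0, 0, -0.48]], [[-0.21, -0.002, 0], [0, 0, -0.59]], [[-0.25, -0.003, 0], [0, 0, -0.7]], [[-0.28, -0.003, 0], [0, 0, -0.79]], [[-0.305, -0.003, 0], [0, 0, -0.86]], [[-0.315, -0.003, 0], [0, 0, -0.89]]]'

```text
time_s: 6.6
tcp_pos: [0.605, -0.0085, 0.3187]
eef_rot: [-3.141, -0.003, 3.141]
contact_force: [0.3, -0.2, -2.2]
finger_gap: 0.105
```

Call:
drive_tool --motion '[[[0, 0, 0], [0, 0, 0]], [[0, 0, 0], [0, 0, 0]], [[0, 0, 0], [0, 0, 0]]]'

```text
time_s: 6.9
tcp_pos: [0.6038, -0.0059, 0.3207]
eef_rot: [3.141, -0.002, 3.14]
contact_force: [0.9, 0.1, -1.3]
finger_gap: 0.104
```

```bash
python3 - <<'E'
from h import *
np.set_printoptions(precision=4,suppress=True)
s=tcp()[1]; print(s['time_s'],s['joint_pos'],s['tcp_pos'],s['eef_rot'],s['finger_gap'])
print(plan([.606,-.006,.29],[np.pi,0,np.pi]))
S=shot('scene');T=shot('top');W=shot('wrist')
for l,p in(('T',T),('S',S),('W',W)):
    for n,z in(('jar',0),('funnel',s['tcp_pos'][2]-.172)):
        for q in viewer.place_of(p,n)[:2]: print(l,n,round(q['conf'],2),q['centre'],onz(p,q['centre'],z))
cv2.imwrite('pics/c3.png',np.hstack([T['img'][80:380,150:430],S['img'][80:380,180:460]])[:,:,::-1])
E
```

```text
6.9 [-0.0123  0.3047  1.6605  0.0002  1.1782 -1.5811] [ 0.6038 -0.0059  0.3207] [ 3.1414 -0.0018  3.1396] 0.10422120028547364
(array([-0.0023, -0.0001,  0.0307]), array([ 0.0002, -0.0018, -0.002 ]))
T jar 0.65 [302.9, 190.3] [0.6069 0.0673 0.    ]
S jar 0.6 [334.8, 258.9] [0.6106 0.0664 0.    ]
S funnel 0.72 [341.8, 218.6] [0.6054 0.0635 0.1487]
```

View pics/c3.png

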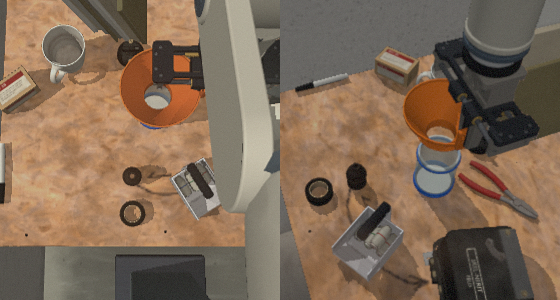

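Call:
drive_tool --motion '[[[-0.002, 0, 0.01], [0, 0, 0]], [[-0.002, 0, 0.02], [0, 0, 0]], [[-0.002, 0, 0.03], [0, 0, 0]], [[-0.002, 0, 0.038], [0, 0, 0]], [[-0.002, 0, 0.045], [0, 0, 0]], [[-0.002, 0, 0.05], [0, 0, 0]], [[-0.002, 0, 0.055], [0, 0, 0]], [[-0.002, 0, 0.055], [0, 0, 0]]]'

```text
time_s: 8.15
tcp_pos: [0.6063, -0.0065, 0.266]
eef_rot: [-3.142, -0.001, 3.14]
contact_force: [-0.8, -0.8, -1.5]
finger_gap: 0.107
```

Call:
drive_tool --motion '[[[0, 0, 0.004], [0, 0, 0]], [[0, 0, 0.007], [0, 0, 0]], [[0, 0, 0.007], [0, 0, 0]], [[0, 0, 0.007], [0, 0, 0]]]'

```text
time_s: 8.55
tcp_pos: [0.6066, -0.0065, 0.2597]
eef_rot: [3.142, 0.0, 3.14]
contact_force: [-0.1, 0.4, -2.8]
finger_gap: 0.107
```

```bash
python3 - <<'E'
from h import *
np.set_printoptions(precision=4,suppress=True)
s=tcp()[1]; print(s['time_s'],s['tcp_pos'],s['eef_rot'],s['contact_force'],s['wrist_torque'])
S=shot('scene')
for n,z in(('jar',0),('funnel',.085)):
        for q in viewer.place_of(S,n)[:1]: print(n,round(q['conf'],2),q['centre'],onz(S,q['centre'],z))
cv2.imwrite('pics/c4.png',cv2.resize(S['img'][140:300,240:440],None,fx=3,fy=3)[:,:,::-1])
E
```

```text
8.55 [ 0.6066 -0.0065  0.2597] [3.1416 0.0001 3.1398] [-0.0952  0.4272 -2.7998] [-0.0346 -0.2191  0.0176]
jar 0.69 [333.6, 257.2] [0.61   0.0711 0.    ]
funnel 0.88 [338.3, 235.3] [0.6091 0.0692 0.085 ]
```

View pics/c4.png

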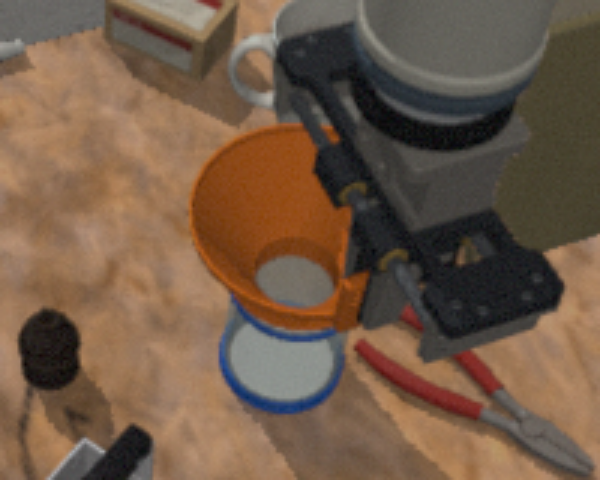

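Call:
drive_tool --motion '[[[0, 0, 0.0015], [0, 0, 0]], [[0, 0, 0.003], [0, 0, 0]], [[0, 0, 0.003], [0, 0, 0]], [[0, 0, 0.003], [0, 0, 0]]]'

```text
time_s: 9.1
tcp_pos: [0.6067, -0.0068, 0.2569]
eef_rot: [-3.141, 0.0, 3.14]
contact_force: [-0.6, -2.8, 2.5]
finger_gap: 0.102
```

Call:
drive_tool --motion '[[[0, 0, 0], [0, 0, 0]], [[0, 0, 0], [0, 0, 0]], [[0, 0, 0], [0, 0, 0]], [[0, 0, 0], [0, 0, 0]]]' --jaw 0.04

```text
time_s: 9.5
tcp_pos: [0.6065, -0.0063, 0.2566]
eef_rot: [3.141, -0.0, 3.14]
contact_force: [-0.7, 1.0, -0.0]
finger_gap: 0.424
```

Call:
drive_tool --motion '[[[0, 0, -0.02], [0, 0, 0]], [[0, 0, -0.06], [0, 0, 0]], [[0, 0, -0.1], [0, 0, 0]], [[0, 0, -0.1], [0, 0, 0]], [[0, 0, -0.1], [0, 0, 0]]]'

```text
time_s: 10.0
tcp_pos: [0.6068, -0.0064, 0.3574]
eef_rot: [3.141, 0.002, 3.14]
contact_force: [-0.7, 0.8, -0.7]
finger_gap: 0.434
```

```bash
python3 - <<'E'
from h import *
np.set_printoptions(precision=4,suppress=True)
s=tcp()[1]; print(s['time_s'],s['joint_pos'],s['tcp_pos'],s['eef_rot'],s['contact_force'])
W=shot('wrist');S=shot('scene')
for n,z in(('jar',0),('funnel',.085),('funnel_tab',.185)):
    for l,p in (('W',W),('S',S)):
        for q in viewer.place_of(p,n)[:1]: print(l,n,round(q['conf'],2),q['centre'],onz(p,q['centre'],z))
im=S['img'].copy()
for c,r,z in(([.607,.0675],.073,.165),([.607,.0675],.041,.0),([.607,.0675],.041,.107)):
  for a in np.arange(0,2*np.pi,.1):
    u=proj(S,np.array([c[0]+r*np.cos(a),c[1]+r*np.sin(a),z])); cv2.circle(im,tuple(int(v) for v in u),0,(0,255,0),-1)
cv2.imwrite('pics/c5.png',cv2.resize(im[140:300,240:440],None,fx=3,fy=3)[:,:,::-1])
# scoop plan hover 
E
```

```text
10.0 [-0.0131  0.2778  1.6143  0.0001  1.2476 -1.5822] [ 0.6068 -0.0064  0.3574] [3.1415 0.0019 3.1398] [-0.6717  0.8201 -0.7445]
W jar 0.65 [337.3, 169.1] [0.6032 0.0598 0.    ]
S jar 0.87 [332.5, 258.4] [0.6066 0.0692 0.    ]
S funnel 0.87 [339.9, 237.0] [0.6104 0.0645 0.085 ]
W funnel_tab 0.81 [284.8, 215.9] [ 0.6067 -0.0055  0.185 ]
```

View pics/c5.png

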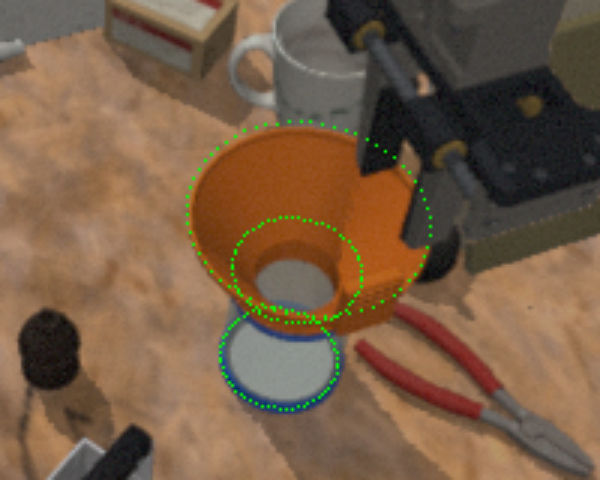

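Call:
drive_tool --motion '[[[0.165, -0.014, 0.0], [0, 0, 0.15]], [[0.165, -0.014, 0], [0, 0, 0.3]], [[0.165, -0.014, 0], [0, 0, 0.45]], [[0.165, -0.014, 0], [0, 0, 0.6]], [[0.165, -0.014, 0.02], [0, 0, 0.75]], [[0.165, -0.014, 0.04], [0, 0, 0.9]], [[0.165, -0.014, 0.057], [0, 0, 1.05]], [[0.165, -0.014, 0.057], [0, 0, 1.2]], [[0.165, -0.014, 0.057], [0, 0, 1.35]], [[0.165, -0.014, 0.057], [0, 0, 1.5]]]'

```text
time_s: 11.4
tcp_pos: [0.4414, -0.0202, 0.2994]
eef_rot: [-3.141, -0.0, 1.634]
contact_force: [1.9, -0.5, 0.8]
finger_gap: 0.432
```

Call:
drive_tool --motion '[[[0, 0, 0], [0, 0, 0.15]], [[0, 0, 0], [0, 0, 0.3]], [[0, 0, 0], [0, 0, 0.45]], [[0, 0, 0], [0, 0, 0.6]], [[0, 0, 0], [0, 0, 0.75]], [[0, 0, 0], [0, 0, 0.9]], [[0, 0, 0], [0, 0, 1.02]], [[0, 0, 0], [0, 0, 1.12]], [[0, 0, 0], [0, 0, 1.12]], [[0, 0, 0], [0, 0, 1.12]]]'

```text
time_s: 12.4
tcp_pos: [0.4415, -0.0202, 0.2996]
eef_rot: [-3.141, 0.0, 0.523]
contact_force: [-0.3, -0.8, 0.1]
finger_gap: 0.435
```

```bash
python3 - <<'E'
from h import *
np.set_printoptions(precision=4,suppress=True)
s=tcp()[1]; print(s['time_s'],s['joint_pos'],s['tcp_pos'],s['eef_rot'],s['contact_force'])
W=shot('wrist')
for n,z in(('scoop',0),('scoop_grip',.092),('scoop_lip',.021)):
        for q in viewer.place_of(W,n)[:2]: print(n,round(q['conf'],2),q['centre'],onz(W,q['centre'],z))
save(W,'w6.png')
# dark bar pixels -> principal axis on plane z=.102
g=cv2.cvtColor(W['img'],cv2.COLOR_RGB2GRAY)
E
```

```text
12.4 [-0.0491  0.066   2.0089  0.      1.0669  0.9989] [ 0.4415 -0.0202  0.2996] [-3.1415  0.0002  0.5228] [-0.3258 -0.779   0.0715]
scoop 0.77 [288.3, 194.5] [ 0.4342 -0.0298  0.    ]
scoop_lip 0.76 [288.0, 249.1] [ 0.3858 -0.0573  0.021 ]
```

View pics/w6.png

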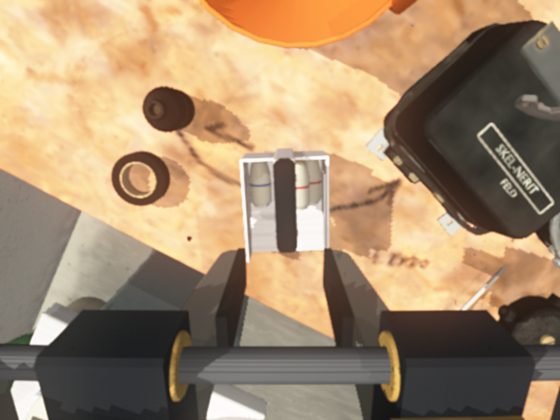

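```bash
python3 - <<'E'
from h import *
np.set_printoptions(precision=4,suppress=True)
W=shot('wrist');g=W['img'].max(2)
m=np.zeros(g.shape,np.uint8); m[160:246,266:308]=(g[160:246,266:308]<75)
n,l,st,_=cv2.connectedComponentsWithStats(m); k=1+st[1:,4].argmax(); v,u=np.nonzero(l==k); print(st[k])
rows=[(np.mean(u[v==r]),r) for r in range(165,242,4)]
P=np.array([onz(W,q,.102)[:2] for q in rows]); d=P[-1]-P[0]
c=P.mean(0);_,_,vt=np.linalg.svd(P-c);d=vt[0]*np.sign(vt[0]@d);print('nose ang',np.arctan2(d[1],d[0]),np.degrees(np.arctan2(d[1],d[0])))
top=onz(W,(rows[0][0],st[k][1]),.102);bot=onz(W,(rows[-1][0],st[k][1]+st[k][3]),.102);print(top,bot,np.linalg.norm(top-bot))
for o in ((287,250),): e=onz(W,o,.102)[:2]; print('front',e,'grip=',e-.036*d)
print('line pt c',c)
E
```

```text
[292 185   3  41  66]
  return _methods._mean(a, axis=axis, dtype=dtype,
  ret = ret.dtype.type(ret / rcount)
Traceback (most recent call last):
numpy.linalg.LinAlgError: SVD did not converge
```

```bash
python3 - <<'E'
from h import *
np.set_printoptions(precision=4,suppress=True)
img=cv2.imread('pics/w6.png');W=shot('wrist');g=img.max(2)
print(g[200,240:335:3])
cr=g[158:262,266:308].copy(); t,m=cv2.threshold(cr,0,1,cv2.THRESH_BINARY_INV+cv2.THRESH_OTSU); print(t)
n,l,st,_=cv2.connectedComponentsWithStats(m); k=1+st[1:,4].argmax(); v,u=np.nonzero(l==k); u=u+266;v=v+158; print(st[k])
rows=[(np.mean(u[v==r]),r) for r in range(165,242,4)];print(np.round([r[0] for r in rows],1))
P=np.array([onz(W,q,.102)[:2] for q in rows]); d=P[-1]-P[0]
c=P.mean(0);_,_,vt=np.linalg.svd(P-c);d=vt[0]*np.sign(vt[0]@d);print('nose',np.arctan2(d[1],d[0]),np.degrees(np.arctan2(d[1],d[0])))
e=onz(W,(rows[-1][0],v.max()+.5),.102)[:2]; print('front',e,'grip=',e-.036*d,'c',c)
E
```

```text
[237 252 152 143 149 175 188 194 193 182 158 196  76  79  78  78  77  76
  73 241 238 221 184 163 179 173 156 177 200 217 212 219]
151.0
[   7    0   24   95 1957]
[283.5 283.5 283.5 284.5 284.5 284.  284.5 284.5 285.  285.  285.  285.
 285.  285.  285.5 286.  286.  286.  286.  286.5]
nose -2.5856518837404074 -148.14694022837637
front [ 0.4108 -0.0403] grip= [ 0.4413 -0.0213] c [ 0.4472 -0.0179]
```

Call:
drive_tool --motion '[[[-0.001, 0.001, 0.03], [0, 0, -0.033]], [[-0.001, 0.001, 0.06], [0, 0, -0.033]], [[-0.001, 0.001, 0.09], [0, 0, -0.033]], [[-0.001, 0.001, 0.11], [0, 0, -0.033]], [[-0.001, 0.001, 0.125], [0, 0, -0.033]], [[-0.001, 0.001, 0.138], [0, 0, -0.033]], [[-0.001, 0.001, 0.138], [0, 0, -0.033]], [[-0.001, 0.001, 0.138], [0, 0, -0.033]]]'

```text
time_s: 13.5
tcp_pos: [0.4412, -0.0216, 0.1618]
eef_rot: [-3.141, 0.0, 0.553]
contact_force: [0.3, 0.2, 0.3]
finger_gap: 0.434
```

Call:
drive_tool --motion '[[[0, 0, 0], [0, 0, 0]], [[0, 0, 0], [0, 0, 0]], [[0, 0, 0], [0, 0, 0]], [[0, 0, 0], [0, 0, 0]], [[0, 0, 0], [0, 0, 0]], [[0, 0, 0], [0, 0, 0]]]' --jaw 0.0 --newtons 60

```text
time_s: 14.1
tcp_pos: [0.4414, -0.0215, 0.1622]
eef_rot: [3.141, -0.001, 0.553]
contact_force: [-2.0, 1.3, 7.5]
finger_gap: 0.195
```

Call:
drive_tool --motion '[[[0, 0, -0.01], [0, 0, 0]], [[0, 0, -0.025], [0, 0, 0]], [[0, 0, -0.045], [0, 0, 0]], [[0, 0, -0.07], [0, 0, 0]], [[0, 0, -0.1], [0, 0, 0]], [[0, 0, -0.13], [0, 0, 0]], [[0, 0, -0.16], [0, 0, 0]], [[0, 0, -0.185], [0, 0, 0]], [[0, 0, -0.2], [0, 0, 0]], [[0, 0, -0.2], [0, 0, 0]]]'

```text
time_s: 15.1
tcp_pos: [0.4417, -0.0216, 0.3639]
eef_rot: [3.139, -0.003, 0.553]
contact_force: [-0.3, -0.6, -2.9]
finger_gap: 0.194
```

```bash
python3 - <<'E'
from h import *
np.set_printoptions(precision=4,suppress=True)
s=tcp()[1]; print(s['time_s'],s['joint_pos'],s['tcp_pos'],s['eef_rot'],s['contact_force'],s['wrist_torque'],s['finger_gap'])
E
```

```text
15.1 [-0.0523 -0.0032  1.9295 -0.0001  1.2116  0.9658] [ 0.4417 -0.0216  0.3639] [ 3.1394 -0.003   0.5527] [-0.2925 -0.6041 -2.9341] [ 0.0178 -0.0459 -0.0063] 0.193894119461393
```

Call:
drive_tool --motion '[[[0, 0, 0], [0, 0.04, 0]], [[0, 0, 0], [0, 0.09, 0]], [[0, 0, 0], [0, 0.13, 0]], [[0, 0, 0], [0, 0.15, 0]], [[0, 0, 0], [0, 0.15, 0]], [[0, 0, 0], [0, 0.15, 0]]]'

```text
time_s: 15.7
tcp_pos: [0.4409, -0.0217, 0.3613]
eef_rot: [-3.141, -0.149, 0.553]
contact_force: [-0.3, -0.0, -3.2]
finger_gap: 0.193
```

```bash
cat > kin.py <<'E'
from h import *
from scipy.optimize import least_squares
rx=lambda v,a:R.from_rotvec(np.array(v)*a)
def fk(q,p,s4,L):
    a0,l1,l2,h,e=p; h=h+L
    A=rx([0,0,1],q[0]); B=A*rx([0,1,0],q[1]); C=B*rx([0,1,0],q[2])
    x=A.apply([a0,0,h])+B.apply([0,0,l1])+C.apply([e,0,l2])
    D=C*rx([0,0,1],s4*q[3])*rx([0,1,0],q[4]); x=x+D.apply([0,0,L])
    F=D*rx([0,0,1],q[5]+Y0); return x,F
Y0=np.pi/2
p=[.0007,.5667,.4935,.0226,.0573]
LO=np.array([-2.63,-.92,.06,-1.3,0,-3.02]);HI=np.array([2.63,2.1,2.66,4.44,2.69,3.02])
E
python3 - <<'E'
import kin; from kin import *
np.set_printoptions(precision=4,suppress=True)
s=tcp()[1]; q=s['joint_pos'];print(s['time_s'],q,s['tcp_pos'],s['eef_rot'])
Rm=R.from_euler('xyz',s['eef_rot'])
for s4 in(1,-1):
  for y0 in np.arange(4)*np.pi/2:
    kin.Y0=y0
    F=fk(q,p,s4,.2)[1]; err=(F.inv()*Rm).magnitude()
    if err<.6:
      f=least_squares(lambda v:fk(q,p,s4,v[0])[0]-s['tcp_pos'],[.2]); print(s4,y0,err,f.x,f.fun)
E
```

```text
15.7 [-0.1086 -0.0556  1.9926  0.1031  1.0894  0.8672] [ 0.4409 -0.0217  0.3613] [-3.1412 -0.1486  0.5525]
1 1.5707963267948966 8.557269760334824e-16 [0.2751] [ 0.0008 -0.0012 -0.0001]
-1 1.5707963267948966 0.20625239923519317 [0.0578] [-0.0277 -0.0287 -0.0024]
```

```bash
cat >> kin.py <<'E'
LT=np.array([-.066,0,.140]); C=np.array([.607,.0675])
def pose(d,th,off,z):
    r=R.from_euler('xyz',[np.pi,0,d+np.pi])*R.from_rotvec([0,th,0])
    lip=np.array([C[0]+off*np.cos(d),C[1]+off*np.sin(d),z]); return lip-r.apply(LT),r
def ik(x,r,q0):
    f=lambda q:(lambda a:np.r_[(a[0]-x)*3,(a[1].inv()*r).as_rotvec()])(fk(q,p,1,.2751))
    s=least_squares(f,np.clip(q0,LO+1e-3,HI-1e-3),bounds=(LO,HI)); return s.x,np.abs(s.fun).max()
E
python3 - <<'E'
from kin import *
np.set_printoptions(precision=2,suppress=True)
q0=tcp()[1]['joint_pos']
for dd in (180,195,212,225,240,255,270,150,135,120):
    d=np.radians(dd); d=d-2*np.pi; q=q0;out=[]
    for th in np.radians([0,15,30,45,60,70,80,85]):
        x,r=pose(d,th,-.02,.18); q,e=ik(x,r,q); out.append(round(e,3))
    print(dd,out,q,x)
E
```

```text
180 [np.float64(0.0), np.float64(0.0), np.float64(0.0), np.float64(0.0), np.float64(0.164), np.float64(0.3), np.float64(0.437), np.float64(0.503)] [ 0.1  -0.25  2.41 -1.3   0.    2.9 ] [0.49 0.07 0.26]
195 [np.float64(0.0), np.float64(0.0), np.float64(0.0), np.float64(0.0), np.float64(0.0), np.float64(0.0), np.float64(0.0), np.float64(0.0)] [-0.14  0.58  2.6   2.74  1.52 -1.58] [0.5  0.04 0.26]
212 [np.float64(0.0), np.float64(0.0), np.float64(0.0), np.float64(0.0), np.float64(0.0), np.float64(0.0), np.float64(0.0), np.float64(0.0)] [-0.46  0.56  2.45  2.11  1.41 -1.45] [0.51 0.01 0.26]
225 [np.float64(0.0), np.float64(0.0), np.float64(0.0), np.float64(0.0), np.float64(0.0), np.float64(0.0), np.float64(0.0), np.float64(0.0)] [-0.56  0.58  2.28  1.77  1.42 -1.3 ] [ 0.53 -0.01  0.26]
240 [np.float64(0.0), np.float64(0.0), np.float64(0.0), np.float64(0.0), np.float64(0.0), np.float64(0.0), np.float64(0.0), np.float64(0.0)] [-0.58  0.64  2.07  1.49  1.51 -1.14] [ 0.55 -0.03  0.26]
255 [np.float64(0.0), np.float64(0.0), np.float64(0.0), np.float64(0.0), np.float64(0.0), np.float64(0.0), n
[... 206 characters left out ...]
64(0.0), np.float64(0.0)] [-0.49  0.8   1.63  1.14  1.81 -0.93] [ 0.61 -0.05  0.26]
150 [np.float64(0.0), np.float64(0.0), np.float64(0.0), np.float64(0.076), np.float64(0.27), np.float64(0.397), np.float64(0.519), np.float64(0.577)] [ 0.47 -0.03  2.17 -1.16  0.71  3.02] [0.51 0.12 0.26]
135 [np.float64(0.0), np.float64(0.0), np.float64(0.0), np.float64(0.154), np.float64(0.32), np.float64(0.421), np.float64(0.508), np.float64(0.543)] [ 0.58  0.19  1.94 -1.08  1.09  3.02] [0.53 0.15 0.26]
120 [np.float64(0.0), np.float64(0.0), np.float64(0.081), np.float64(0.22), np.float64(0.364), np.float64(0.474), np.float64(0.592), np.float64(0.652)] [ 0.64  0.45  1.66 -1.07  1.47  3.02] [0.55 0.17 0.26]
```

```bash
cat > rows.py <<'E'
from kin import *
def rows(keys,T0):
    # keys: poses (x,r) -> rows in tool frame of T0
    o=[]
    for x,r in keys:
        rr=R.from_matrix(T0[:3,:3]); o.append([[round(float(v),3) for v in rr.inv().apply(x-T0[:3,3])],[round(float(v),3) for v in (rr.inv()*r).as_rotvec()]])
    return o
E
python3 - <<'E'
from rows import *
np.set_printoptions(precision=2,suppress=True)
T,s=tcp(); q=s['joint_pos']; d=np.radians(225)-2*np.pi
# stage A
x1,r1=pose(d,.15,-.04,.225); r0=R.from_matrix(T[:3,:3]); x0=T[:3,3]; w=(r0.inv()*r1).as_rotvec()
f=lambda t:t*t*(3-2*t)
K=[(x0+f(t)*(x1-x0),r0*R.from_rotvec(w*f(t))) for t in np.linspace(.1,1,10)]
K.append(K[-1]); print(rows(K[:10],T))
Q=[q]
for k in K: q,e=ik(*k,q); Q.append(q)
print('A',np.abs(np.diff(Q,axis=0)).max(0),q,x1)
T1=np.eye(4);T1[:3,:3]=r1.as_matrix();T1[:3,3]=x1
th=np.r_[np.linspace(.15,.75,11)[1:],np.linspace(.75,1.4,15)[1:]]
Q=[q]
for t in th:
    u=(t-.15)/1.25; u=min(1,u*1.6); q,e=ik(*pose(d,t,-.04+.02*u,.225-.06*u),q);Q.append(q)
    print(round(t,2),q,round(e,4),np.abs(Q[-1]-Q[-2]).max())
E
```

```text
[[[0.008, -0.0, 0.001], [0.001, 0.0, -0.006]], [[0.028, -0.001, 0.003], [0.004, 0.0, -0.024]], [[0.058, -0.002, 0.006], [0.007, 0.0, -0.05]], [[0.095, -0.003, 0.01], [0.012, 0.0, -0.081]], [[0.135, -0.004, 0.014], [0.017, 0.001, -0.115]], [[0.174, -0.005, 0.018], [0.022, 0.001, -0.149]], [[0.211, -0.006, 0.022], [0.027, 0.001, -0.181]], [[0.241, -0.007, 0.025], [0.031, 0.001, -0.206]], [[0.261, -0.008, 0.027], [0.033, 0.001, -0.224]], [[0.269, -0.008, 0.028], [0.034, 0.001, -0.23]]]
A [0.04 0.06 0.07 0.   0.02 0.01] [0.15 0.33 1.51 0.1  1.18 0.91] [0.67 0.13 0.37]
0.21 [0.13 0.3  1.57 0.14 1.11 0.86] 0.0 0.06667470364032568
0.27 [0.1  0.27 1.62 0.2  1.05 0.8 ] 0.0 0.06468335213430443
0.33 [0.07 0.25 1.67 0.26 0.98 0.74] 0.0 0.06495596779360124
0.39 [0.04 0.22 1.73 0.33 0.93 0.66] 0.0 0.07608853395110704
0.45 [0.01 0.2  1.78 0.41 0.87 0.57] 0.0 0.08865867136563033
0.51 [-0.03  0.18  1.83  0.5   0.83  0.47] 0.0 0.10242845097682302
0.57 [-0.06  0.17  1.88  0.61  0.79  0.36] 0.0 0.11677905657809484
0.63 [-0.1   0.16  1.92  0.72  0.76  0.22] 0.0 0.13059582210009602
0.69 [-0.14  0.16  1.97
[... 346 characters left out ...]
 -0.53] 0.0 0.10931494156494947
0.98 [-0.33  0.23  2.16  1.42  0.85 -0.62] 0.0 0.09225818013728537
1.03 [-0.35  0.25  2.18  1.49  0.9  -0.71] 0.0 0.08687226596748077
1.08 [-0.38  0.27  2.2   1.54  0.94 -0.79] 0.0 0.08158604827781091
1.12 [-0.41  0.3   2.22  1.59  0.99 -0.87] 0.0 0.07658431145018285
1.17 [-0.43  0.33  2.23  1.63  1.04 -0.94] 0.0 0.07196321817842821
1.21 [-0.45  0.37  2.25  1.67  1.1  -1.01] 0.0 0.06775192220439086
1.26 [-0.48  0.4   2.26  1.7   1.15 -1.07] 0.0 0.06393408703733283
1.31 [-0.5   0.44  2.27  1.72  1.21 -1.13] 0.0 0.06046597477795479
1.35 [-0.51  0.49  2.27  1.74  1.27 -1.19] 0.0 0.05770608288979129
1.4 [-0.53  0.53  2.28  1.76  1.33 -1.24] 0.0 0.05798456034180477
```

```bash
cat > st.py <<'E'
from rows import *
d=np.radians(225)-2*np.pi
def pt(t):
    u=np.clip((t-.15)/.45,0,1); v=np.clip((t-.15)/.8,0,1); return pose(d,t,.03-.05*u,.235-.07*v)
E
python3 - <<'E'
from st import *
np.set_printoptions(precision=2,suppress=True)
T,s=tcp(); q=s['joint_pos']
x1,r1=pt(.15); r0=R.from_matrix(T[:3,:3]); x0=T[:3,3]; w=(r0.inv()*r1).as_rotvec()
f=lambda t:t*t*(3-2*t)
K=[(x0+f(t)*(x1-x0),r0*R.from_rotvec(w*f(t))) for t in np.linspace(.1,1,10)]
print(rows(K,T),x1)
for k in K: q,e=ik(*k,q)
Q=[q]; th=np.r_[np.linspace(.15,.75,11)[1:],np.linspace(.75,1.4,15)[1:]]
for t in th: q,e=ik(*pt(t),q);Q.append(q); print(round(t,2),q,round(e,4),np.abs(Q[-1]-Q[-2]).max(),pt(t)[0]) if t>.3 and len(Q)%2 else 0
E
```

```text
[[[0.006, 0.0, 0.0], [0.001, 0.0, -0.006]], [[0.021, 0.001, 0.001], [0.004, 0.0, -0.024]], [[0.044, 0.002, 0.002], [0.007, 0.0, -0.05]], [[0.072, 0.003, 0.003], [0.012, 0.0, -0.081]], [[0.102, 0.004, 0.004], [0.017, 0.001, -0.115]], [[0.132, 0.005, 0.005], [0.022, 0.001, -0.149]], [[0.159, 0.006, 0.006], [0.027, 0.001, -0.181]], [[0.182, 0.007, 0.007], [0.031, 0.001, -0.206]], [[0.197, 0.008, 0.008], [0.033, 0.001, -0.224]], [[0.203, 0.008, 0.008], [0.034, 0.001, -0.23]]] [0.62 0.08 0.38]
0.39 [-0.01  0.17  1.77  0.34  0.95  0.61] 0.0 0.06929340717072752 [0.61 0.07 0.37]
0.51 [-0.05  0.16  1.85  0.51  0.85  0.45] 0.0 0.08977029244596296 [0.61 0.07 0.36]
0.63 [-0.11  0.15  1.93  0.72  0.77  0.22] 0.0 0.12141582794705955 [0.6  0.06 0.35]
0.75 [-0.18  0.16  2.02  0.97  0.75 -0.06] 0.0 0.14738865198432807 [0.59 0.05 0.33]
0.84 [-0.24  0.17  2.08  1.17  0.77 -0.3 ] 0.0 0.11703252456872326 [0.58 0.04 0.32]
0.94 [-0.3   0.21  2.14  1.35  0.82 -0.52] 0.0 0.11105448937761025 [0.57 0.03 0.3 ]
1.03 [-0.35  0.25  2.18  1.49  0.9  -0.71] 0.0 0.08687226598607534 [0.56 0.02 0.29]
1.12 [-0.41  0.3   2.22  1.59  0.99 -0.87] 0.0 0.07658431144889011 [0.55 0.01 0.29]
1.21 [-0.45  0.37  2.25  1.67  1.1  -1.01] 0.0 0.06775192220493198 [0.54 0.01 0.28]
1.31 [-0.5   0.44  2.27  1.72  1.21 -1.13] 0.0 0.06046597477758642 [ 0.54 -0.    0.27]
1.4 [-0.53  0.53  2.28  1.76  1.33 -1.24] 0.0 0.05798456034213961 [ 0.53 -0.01  0.25]
```

Call:
drive_tool --motion '[[[0.006, 0.0, -0.006], [0.001, 0.0, -0.006]], [[0.021, 0.001, -0.014], [0.004, 0.0, -0.024]], [[0.044, 0.002, -0.02], [0.007, 0.0, -0.05]], [[0.072, 0.003, -0.02], [0.012, 0.0, -0.081]], [[0.102, 0.004, -0.02], [0.017, 0.001, -0.115]], [[0.132, 0.005, -0.018], [0.022, 0.001, -0.149]], [[0.159, 0.006, -0.014], [0.027, 0.001, -0.181]], [[0.182, 0.007, -0.008], [0.031, 0.001, -0.206]], [[0.197, 0.008, 0.0], [0.033, 0.001, -0.224]], [[0.203, 0.008, 0.004], [0.034, 0.001, -0.23]]]'

```text
time_s: 16.7
tcp_pos: [0.6177, 0.0782, 0.3871]
eef_rot: [3.141, -0.15, 0.787]
contact_force: [0.1, 0.1, -3.7]
finger_gap: 0.189
```

Call:
drive_tool --motion '[[[0, 0, 0.003], [0, 0, 0]], [[0, 0, 0.003], [0, 0, 0]]]'

```text
time_s: 16.9
tcp_pos: [0.6162, 0.0774, 0.3843]
eef_rot: [-3.141, -0.149, 0.785]
contact_force: [-1.4, 0.9, -4.3]
finger_gap: 0.189
```

```bash
python3 - <<'E'
from st import *
np.set_printoptions(precision=3,suppress=True)
T,s=tcp(); print(s['time_s'],s['tcp_pos'],s['eef_rot'],s['contact_force'],pt(.15)[0],pt(.15)[1].as_euler('xyz'),s['joint_pos'])
print(rows([pt(t) for t in np.linspace(.15,.75,11)[1:]],T))
S=shot('scene');Tp=shot('top'); cv2.imwrite('pics/c7.png',np.hstack([cv2.resize(S['img'][140:300,220:420],None,fx=2,fy=2),cv2.resize(Tp['img'][120:280,230:400],None,fx=2,fy=2)])[:,:,::-1])
E
```

```text
16.9 [0.616 0.077 0.384] [-3.141 -0.149  0.785] [-1.409  0.908 -4.284] [0.617 0.078 0.383] [ 3.142 -0.15   0.785] [0.08  0.233 1.62  0.105 1.176 0.831]
[[[-0.002, 0.0, 0.004], [-0.0, 0.061, -0.0]], [[-0.005, 0.0, 0.007], [-0.0, 0.121, -0.0]], [[-0.008, 0.0, 0.01], [-0.0, 0.181, -0.0]], [[-0.011, 0.0, 0.014], [-0.0, 0.241, -0.0]], [[-0.015, 0.0, 0.019], [-0.0, 0.301, -0.0]], [[-0.018, 0.0, 0.024], [-0.0, 0.361, -0.0]], [[-0.021, 0.0, 0.03], [0.0, 0.421, -0.0]], [[-0.028, 0.0, 0.036], [0.0, 0.481, -0.0]], [[-0.038, 0.0, 0.041], [0.0, 0.541, -0.0]], [[-0.048, 0.0, 0.048], [0.0, 0.601, -0.0]]]
```

View pics/c7.png

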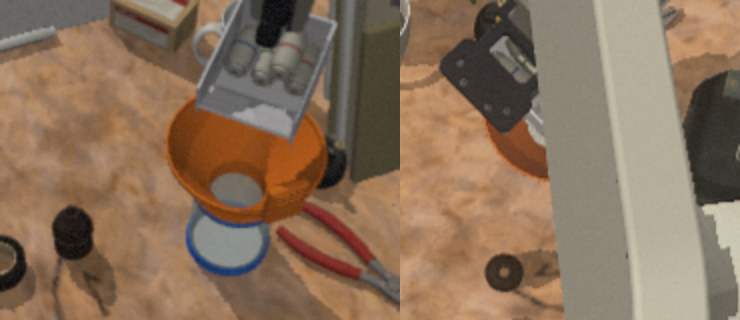

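Call:
drive_tool --motion '[[[-0.002, 0.0, 0.004], [0, 0.061, 0]], [[-0.005, 0.0, 0.007], [0, 0.121, 0]], [[-0.008, 0.0, 0.01], [0, 0.181, 0]], [[-0.011, 0.0, 0.014], [0, 0.241, 0]], [[-0.015, 0.0, 0.019], [0, 0.301, 0]], [[-0.018, 0.0, 0.024], [0, 0.361, 0]], [[-0.021, 0.0, 0.03], [0, 0.421, 0]], [[-0.028, 0.0, 0.036], [0, 0.481, 0]], [[-0.038, 0.0, 0.041], [0, 0.541, 0]], [[-0.048, 0.0, 0.048], [0, 0.601, 0]]]'

```text
time_s: 18.0
tcp_pos: [0.5881, 0.0485, 0.3312]
eef_rot: [3.137, -0.755, 0.788]
contact_force: [-0.3, 0.6, -3.1]
finger_gap: 0.193
```

```bash
python3 - <<'E'
from st import *
np.set_printoptions(precision=3,suppress=True)
T,s=tcp(); print(s['time_s'],s['tcp_pos'],s['eef_rot'],s['contact_force'],pt(.75)[0],pt(.75)[1].as_euler('xyz'),s['joint_pos'])
S=shot('scene')
for q in viewer.place_of(S,'scoop_lip')[:1]: print(q['conf'],q['centre'],'expect',proj(S,T[:3,3]+T[:3,:3]@LT))
print(rows([pt(t) for t in np.linspace(.75,1.2,11)[1:]],T))
E
```

```text
18.0 [0.588 0.049 0.331] [ 3.137 -0.755  0.788] [-0.35   0.605 -3.142] [0.588 0.048 0.33 ] [ 3.142 -0.75   0.785] [-0.182  0.155  2.013  0.974  0.748 -0.066]
0.76 [346.2, 200.0] expect [348.4   196.465]
[[[-0.01, -0.0, 0.001], [0.003, 0.04, 0.002]], [[-0.019, -0.0, 0.001], [0.003, 0.085, 0.002]], [[-0.029, -0.0, 0.002], [0.003, 0.13, 0.002]], [[-0.038, -0.0, 0.003], [0.003, 0.175, 0.002]], [[-0.046, -0.0, 0.002], [0.003, 0.22, 0.002]], [[-0.053, -0.0, 0.001], [0.003, 0.265, 0.002]], [[-0.06, -0.0, -0.0], [0.003, 0.31, 0.002]], [[-0.067, -0.0, -0.001], [0.003, 0.355, 0.002]], [[-0.074, -0.0, -0.001], [0.003, 0.4, 0.002]], [[-0.081, -0.0, -0.002], [0.003, 0.445, 0.002]]]
```

Call:
drive_tool --motion '[[[-0.01, 0, 0.001], [0, 0.04, 0]], [[-0.019, 0, 0.001], [0, 0.085, 0]], [[-0.029, 0, 0.002], [0, 0.13, 0]], [[-0.038, 0, 0.003], [0, 0.175, 0]], [[-0.046, 0, 0.002], [0, 0.22, 0]], [[-0.053, 0, 0.001], [0, 0.265, 0]], [[-0.06, 0, 0], [0, 0.31, 0]], [[-0.067, 0, -0.001], [0, 0.355, 0]], [[-0.074, 0, -0.001], [0, 0.4, 0]], [[-0.081, 0, -0.002], [0, 0.445, 0]]]'

```text
time_s: 19.1
tcp_pos: [0.5463, 0.0063, 0.2774]
eef_rot: [3.138, -1.198, 0.791]
contact_force: [-0.2, 0.3, -2.1]
finger_gap: 0.191
```

```bash
python3 - <<'E'
from st import *
np.set_printoptions(precision=3,suppress=True)
T,s=tcp(); print(s['time_s'],s['tcp_pos'],s['eef_rot'],s['contact_force'],pt(1.2)[0],pt(1.2)[1].as_euler('xyz'),s['joint_pos'])
print(rows([pt(t) for t in np.linspace(1.2,1.45,6)[1:]],T))
E
```

```text
19.1 [0.546 0.006 0.277] [ 3.138 -1.198  0.791] [-0.212  0.276 -2.052] [0.546 0.006 0.277] [ 3.142 -1.2    0.785] [-0.442  0.352  2.235  1.654  1.077 -0.974]
[[[-0.007, -0.0, -0.003], [-0.001, 0.052, 0.002]], [[-0.015, -0.0, -0.006], [-0.001, 0.102, 0.002]], [[-0.022, -0.0, -0.009], [-0.001, 0.152, 0.002]], [[-0.029, -0.0, -0.011], [-0.001, 0.202, 0.002]], [[-0.037, -0.0, -0.012], [-0.002, 0.252, 0.002]]]
```

Force is falling toward the empty weight (~1.6 N); continue tilting and look.

Call:
drive_tool --motion '[[[-0.007, 0, -0.003], [0, 0.05, 0]], [[-0.015, 0, -0.006], [0, 0.1, 0]], [[-0.022, 0, -0.009], [0, 0.15, 0]], [[-0.029, 0, -0.011], [0, 0.2, 0]], [[-0.037, 0, -0.012], [0, 0.25, 0]], [[-0.037, 0, -0.012], [0, 0.25, 0]], [[-0.037, 0, -0.012], [0, 0.25, 0]], [[-0.037, 0, -0.012], [0, 0.25, 0]], [[-0.037, 0, -0.012], [0, 0.25, 0]]]'

```text
time_s: 20.0
tcp_pos: [0.5287, -0.0109, 0.2474]
eef_rot: [3.123, -1.446, 0.805]
contact_force: [0.8, -0.4, -2.4]
finger_gap: 0.195
```

```bash
python3 - <<'E'
from st import *
np.set_printoptions(precision=3,suppress=True)
T,s=tcp(); print(s['time_s'],s['tcp_pos'],s['eef_rot'],s['contact_force'],s['joint_pos'])
S=shot('scene');W=shot('wrist')
for p in(S,W): print([(round(q['conf'],2),np.round(q['bbox'])) for q in viewer.outline_of(p,'fuse_a')[:6]])
cv2.imwrite('pics/c8.png',np.hstack([cv2.resize(S['img'][140:300,240:430],None,fx=2.4,fy=2.4),cv2.resize(W['img'],(341,384),fx=1,fy=1)])[:,:,::-1])
E
```

```text
20.0 [ 0.529 -0.011  0.247] [ 3.123 -1.446  0.805] [ 0.767 -0.398 -2.446] [-0.541  0.573  2.277  1.77   1.382 -1.286]
[]
[]
```

View pics/c8.png

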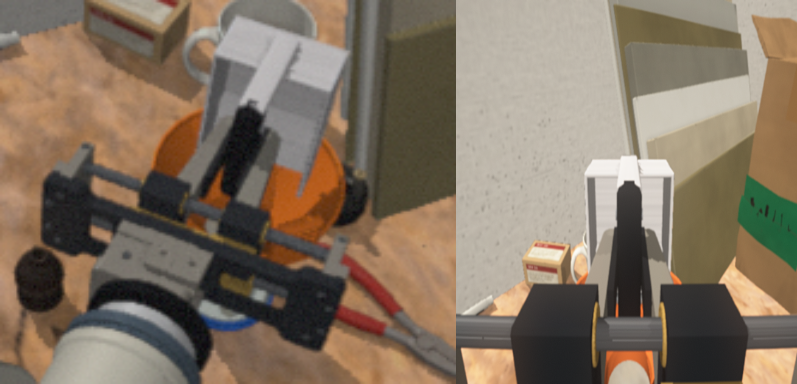

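```bash
python3 - <<'E'
from st import *
np.set_printoptions(precision=3,suppress=True)
F=[];S=[]
for i in range(8):
    W=shot('wrist'); s=tcp()[1];F.append(s['contact_force']);S.append(s['wrist_torque'])
print(np.mean(F,0),np.std(F,0),np.mean(S,0))
c=W['img'][330:420,240:330]; save({'img':cv2.resize(c,None,fx=5,fy=5,interpolation=cv2.INTER_CUBIC)},'w9.png')
E
```

```text
[ 0.094 -0.315 -2.094] [0.265 0.486 0.529] [-0.622  0.581  0.006]
```

View pics/w9.png

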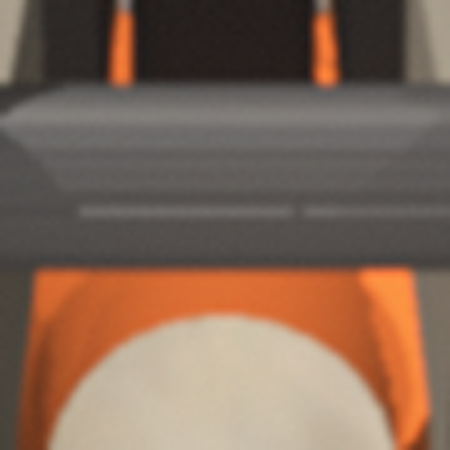

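```bash
python3 - <<'E'
from st import *
T,s=tcp()
U=np.array([0,0,.06])
th=[1.45,1.4,1.32,1.22,1.12,1.02,.92,.84,.76,.68]
K=[(pt(t)[0]+U*min(1,(i+1)/4),pt(t)[1]) for i,t in enumerate(th)]
print(rows(K,T))
T1=np.eye(4);T1[:3,3]=K[-1][0];T1[:3,:3]=K[-1][1].as_matrix()
th=[.6,.51,.42,.33,.24,.15,.08,.03,0,0]
print(rows([(pt(max(t,.15))[0]*0+pose(d,t,.03-.05*np.clip((t-.15)/.45,0,1),.235+.03)[0],pt(t)[1]) for t in th],T1))
E
```

```text
[[[0.016, -0.0, -0.002], [0.0, 0.003, 0.001]], [[0.038, -0.0, -0.0], [0.0, -0.047, 0.001]], [[0.063, 0.0, 0.004], [0.0, -0.127, 0.001]], [[0.091, 0.0, 0.011], [0.0, -0.227, 0.001]], [[0.102, 0.0, 0.021], [0.0, -0.327, 0.001]], [[0.113, 0.0, 0.033], [0.0, -0.427, 0.001]], [[0.125, 0.0, 0.045], [0.0, -0.527, 0.001]], [[0.139, 0.0, 0.054], [0.0, -0.607, 0.001]], [[0.151, 0.0, 0.064], [0.001, -0.687, 0.001]], [[0.163, 0.0, 0.075], [0.001, -0.767, 0.001]]]
[[[0.021, 0.0, -0.007], [-0.0, -0.08, 0.0]], [[0.025, 0.0, -0.006], [-0.0, -0.17, 0.0]], [[0.029, 0.0, -0.004], [-0.0, -0.26, 0.0]], [[0.031, 0.0, -0.0], [0.0, -0.35, 0.0]], [[0.033, 0.0, 0.004], [0.0, -0.44, 0.0]], [[0.033, 0.0, 0.008], [0.0, -0.53, 0.0]], [[0.039, 0.0, 0.018], [0.0, -0.6, 0.0]], [[0.043, 0.0, 0.024], [0.0, -0.65, 0.0]], [[0.045, 0.0, 0.028], [0.0, -0.68, 0.0]], [[0.045, 0.0, 0.028], [0.0, -0.68, 0.0]]]
```

Call:
drive_tool --motion '[[[0.016, 0, -0.002], [0, 0, 0]], [[0.038, 0, 0], [0, -0.047, 0]], [[0.063, 0, 0.004], [0, -0.127, 0]], [[0.091, 0, 0.011], [0, -0.227, 0]], [[0.102, 0, 0.021], [0, -0.327, 0]], [[0.113, 0, 0.033], [0, -0.427, 0]], [[0.125, 0, 0.045], [0, -0.527, 0]], [[0.139, 0, 0.054], [0, -0.607, 0]], [[0.151, 0, 0.064], [0, -0.687, 0]], [[0.163, 0, 0.075], [0, -0.767, 0]]]'

```text
time_s: 21.6
tcp_pos: [0.5947, 0.0562, 0.3995]
eef_rot: [3.141, -0.676, 0.786]
contact_force: [-1.1, 0.8, -1.8]
finger_gap: 0.192
```

Call:
drive_tool --motion '[[[0.021, 0, -0.007], [0, -0.08, 0]], [[0.025, 0, -0.006], [0, -0.17, 0]], [[0.029, 0, -0.004], [0, -0.26, 0]], [[0.031, 0, 0], [0, -0.35, 0]], [[0.033, 0, 0.004], [0, -0.44, 0]], [[0.033, 0, 0.008], [0, -0.53, 0]], [[0.039, 0, 0.018], [0, -0.6, 0]], [[0.043, 0, 0.024], [0, -0.65, 0]], [[0.045, 0, 0.028], [0, -0.68, 0]], [[0.045, 0, 0.028], [0, -0.68, 0]]]'

```text
time_s: 22.6
tcp_pos: [0.6323, 0.0937, 0.4044]
eef_rot: [-3.141, 0.002, 0.786]
contact_force: [-1.0, -0.5, -2.2]
finger_gap: 0.191
```

```bash
python3 - <<'E'
from st import *
np.set_printoptions(precision=4,suppress=True)
T,s=tcp(); print(s['time_s'],s['tcp_pos'],s['eef_rot'],s['contact_force'],s['joint_pos'])
print(plan([.4413,-.0215,.34],[np.pi,0,.553]))
S=shot('scene')
for p in(S,): print([(round(q['conf'],2),np.round(q['bbox'])) for q in viewer.outline_of(p,'fuse_a')[:6]])
print([(q['conf'],q['centre']) for q in viewer.place_of(S,'scoop_lip')[:1]],proj(S,T[:3,3]+T[:3,:3]@LT))
save({'img':S['img']},'s10.png')
E
```

```text
22.6 [0.6323 0.0937 0.4044] [-3.1408  0.0021  0.7863] [-1.0296 -0.5057 -2.1761] [ 0.145   0.3015  1.4804 -0.0006  1.3618  0.9296]
(array([-0.2163, -0.0538,  0.0649]), array([-0.0005,  0.0022,  0.2333]))
[]
[(0.6, [215.7, 275.2])] [343.8338 186.4411]
```

Call:
drive_tool --motion '[[[-0.01, -0.003, 0], [0, 0, 0.01]], [[-0.035, -0.009, 0], [0, 0, 0.035]], [[-0.065, -0.016, 0], [0, 0, 0.07]], [[-0.1, -0.025, 0.0], [0, 0, 0.11]], [[-0.135, -0.034, 0.01], [0, 0, 0.15]], [[-0.165, -0.041, 0.025], [0, 0, 0.18]], [[-0.19, -0.047, 0.04], [0, 0, 0.21]], [[-0.205, -0.051, 0.055], [0, 0, 0.225]], [[-0.214, -0.0535, 0.065], [0, 0, 0.233]], [[-0.216, -0.054, 0.065], [0, 0, 0.233]]]'

```text
time_s: 23.75
tcp_pos: [0.4398, -0.0221, 0.3397]
eef_rot: [-3.142, 0.001, 0.551]
contact_force: [-0.3, -0.1, -1.9]
finger_gap: 0.191
```

Call:
drive_tool --motion '[[[0, 0, 0.03], [0, 0, 0]], [[0, 0, 0.07], [0, 0, 0]], [[0, 0, 0.11], [0, 0, 0]], [[0, 0, 0.135], [0, 0, 0]], [[0, 0, 0.15], [0, 0, 0]], [[0, 0, 0.16], [0, 0, 0]], [[0, 0, 0.165], [0, 0, 0]], [[0, 0, 0.165], [0, 0, 0]], [[0, 0, 0.165], [0, 0, 0]]]'

```text
time_s: 24.65
tcp_pos: [0.4422, -0.0216, 0.1762]
eef_rot: [3.14, -0.001, 0.552]
contact_force: [0.7, 0.2, -2.0]
finger_gap: 0.187
```

```bash
python3 - <<'E'
from st import *
np.set_printoptions(precision=4,suppress=True)
T,s=tcp(); print(s['time_s'],s['tcp_pos'],s['eef_rot'],s['contact_force'],s['joint_pos'])
W=shot('wrist');S=shot('scene');save(W,'w11.png');save(S,'s11.png')
print([(round(q['conf'],2),np.round(q['bbox'])) for q in viewer.outline_of(S,'fuse_a')[:6]])
print([(q['conf'],q['centre']) for q in viewer.place_of(S,'scoop_lip')[:1]],proj(S,T[:3,3]+T[:3,:3]@LT))
print(plan([.4413,-.0215,.161],[np.pi,0,.553]))
E
```

```text
24.65 [ 0.4422 -0.0216  0.1762] [ 3.14   -0.0012  0.5524] [ 0.7397  0.1875 -1.9889] [-0.0519  0.2518  2.1233 -0.0008  0.7645  0.9671]
[(0.45, array([338., 253.,  41.,  51.]))]
[(0.61, [246.9, 342.3])] [250.5497 341.3992]
(array([-0.0005, -0.0005,  0.0151]), array([ 0.0016, -0.0011, -0.0007]))
```

Call:
drive_tool --motion '[[[0, 0, 0.006], [0, 0, 0]], [[0, 0, 0.01], [0, 0, 0]], [[0, 0, 0.012], [0, 0, 0]], [[0, 0, 0.012], [0, 0, 0]], [[0, 0, 0.012], [0, 0, 0]]]'

```text
time_s: 25.35
tcp_pos: [0.4415, -0.0217, 0.1633]
eef_rot: [3.141, 0.0, 0.552]
contact_force: [0.4, 0.2, -1.9]
finger_gap: 0.187
```

Call:
drive_tool --motion '[[[0, 0, 0.001], [0, 0, 0]], [[0, 0, 0.002], [0, 0, 0]], [[0, 0, 0.002], [0, 0, 0]], [[0, 0, 0.002], [0, 0, 0]]]'

```text
time_s: 25.75
tcp_pos: [0.4417, -0.0217, 0.1622]
eef_rot: [3.141, -0.0, 0.552]
contact_force: [-4.1, 0.8, 9.8]
finger_gap: 0.195
```

Call:
drive_tool --motion '[[[0, 0, -0.0005], [0, 0, 0]], [[0, 0, -0.0005], [0, 0, 0]], [[0, 0, -0.0005], [0, 0, 0]], [[0, 0, -0.0005], [0, 0, 0]], [[0, 0, -0.0005], [0, 0, 0]]]' --jaw 0.04

```text
time_s: 26.25
tcp_pos: [0.4416, -0.0217, 0.1619]
eef_rot: [3.141, -0.0, 0.552]
contact_force: [-0.4, 0.5, -0.5]
finger_gap: 0.434
```

Call:
drive_tool --motion '[[[0, 0, -0.02], [0, 0, 0]], [[0, 0, -0.06], [0, 0, 0]], [[0, 0, -0.1], [0, 0, 0]], [[0, 0, -0.15], [0, 0, 0]], [[0, 0, -0.2], [0, 0, 0]], [[0, 0, -0.24], [0, 0, 0]], [[0, 0, -0.24], [0, 0, 0]]]'

```text
time_s: 26.95
tcp_pos: [0.4434, -0.0216, 0.4075]
eef_rot: [3.135, -0.008, 0.552]
contact_force: [0.6, 0.7, -1.1]
finger_gap: 0.433
```

Call:
drive_tool --motion '[[[0.04, 0, 0], [0, 0, 0]], [[0.08, 0.0, 0], [0, 0, 0]], [[0.11, 0, 0], [0, 0, 0]], [[0.12, 0.0, 0], [0, 0, 0]], [[0.12, 0.0, 0], [0, 0, 0]], [[0.12, 0, 0], [0, 0, 0]]]'

```text
time_s: 27.55
tcp_pos: [0.5426, 0.041, 0.4012]
eef_rot: [3.141, 0.002, 0.552]
contact_force: [-0.5, 0.2, 0.6]
finger_gap: 0.43
```

```bash
python3 - <<'E'
from st import *
np.set_printoptions(precision=4,suppress=True)
T,s=tcp(); print(s['time_s'],s['tcp_pos'],s['eef_rot'],s['contact_force'],s['joint_pos'])
W=shot('wrist');S=shot('scene');Tp=shot('top')
for l,p in(('W',W),('S',S),('T',Tp)):
    print(l,[(round(q['conf'],2),np.round(q['bbox'])) for q in viewer.outline_of(p,'fuse_a')[:6]])
for n,z in dict(jar=0,funnel=.085,funnel_tab=.185,scoop=0,scoop_lip=.021,mug=0,carton=0,tape_roll=0,lampholder=0).items():
    print(n,[(l,round(q['conf'],2),onz(p,q['centre'],z)[:2]) for l,p in (('S',S),('T',Tp)) for q in viewer.place_of(p,n)[:1]])
print('throat px',proj(W,np.array([.607,.0675,.085])),'scoop px',proj(W,np.array([.434,-.026,0])))
cv2.imwrite('pics/c12.png',np.hstack([cv2.resize(W['img'],(448,336)),cv2.resize(S['img'][200:368,210:386],(352,336))])[:,:,::-1])
E
```

```text
27.55 [0.5426 0.041  0.4012] [3.1413 0.0017 0.5524] [-0.4952  0.2166  0.642 ] [ 0.0731  0.1447  1.6862 -0.001   1.3121  1.0918]
W [(0.82, array([296., 136.,  20.,  23.])), (0.71, array([286., 115.,  23.,  36.])), (0.61, array([313., 122.,  19.,  40.])), (0.58, array([303., 116.,   9.,  30.]))]
S []
T []
jar [('T', 0.44, array([0.5982, 0.0692]))]
funnel [('S', 0.62, array([0.6088, 0.0626])), ('T', 0.61, array([0.6075, 0.0716]))]
funnel_tab [('S', 0.85, array([ 0.6111, -0.0115]))]
scoop [('S', 0.9, array([ 0.438 , -0.0252])), ('T', 0.55, array([0.6079, 0.0701]))]
scoop_lip [('S', 0.79, array([ 0.3819, -0.0593]))]
mug [('S', 0.64, array([0.7189, 0.2763])), ('T', 0.64, array([0.7162, 0.2625]))]
carton [('S', 0.78, array([0.6396, 0.3822])), ('T', 0.77, array([0.6452, 0.392 ]))]
tape_roll [('S', 0.64, array([0.375 , 0.1142])), ('T', 0.86, array([0.376 , 0.1175]))]
lampholder [('S', 0.75, array([0.4591, 0.1155])), ('T', 0.67, array([0.4523, 0.1192]))]
throat px [294.1923 118.555 ] scoop px [283.9496 255.3813]
```

View pics/c12.png

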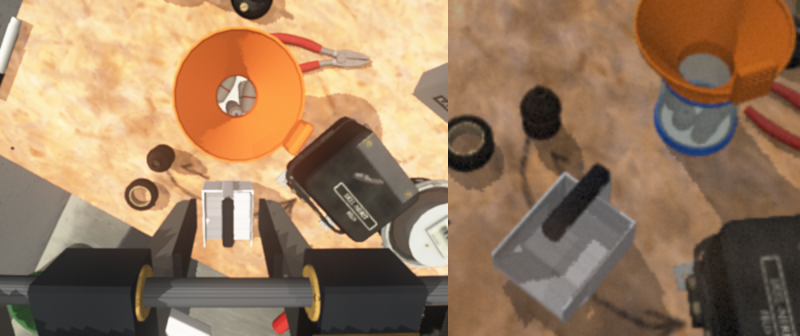

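```bash
python3 -c "
from h import *
print(arm.finish_job())"
```

```text
the job is handed in; nothing more can be done
None
```

The job is done and handed in at about 28 s of the 64 s allowed. I set the funnel in the jar's mouth and lifted the scoop by its handle. I then poured the fuses through the funnel at about 83° of tilt and set the empty scoop back down level where it had stood.

**Fuses:** The last wrist picture shows the scoop empty. The network found four fuses, all inside the funnel's throat, so they are in the jar; the scene picture shows fuses in the jar but the network found none there. The measured load fell from about 3 N to about 2 N, roughly the weight of four fuses, with noise of about ±0.5 N.

**Funnel and jar:** The funnel sits upright. Its last position estimates were within about 5 mm of where I aimed. The jar's last fix was a weak one (confidence 0.44) and read about 9 mm from the first. The pictures showed no shift.

**Bystanders:** The mug, carton, tape roll and lamp holder re-measured within about a centimetre of the start, which is within measuring error. One top-camera reading of the scoop landed on the funnel; I took it as a false report, since the scene camera and the pictures agree on where the scoop is.

**Forces:** At the readings taken after each move, the force on the tool never passed about 11 N.

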